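Set plaster casts out to dry

TASK

Finish setting the plaster casts out to dry on the bench. First stand the pine gap stick flat against the left end (left as seen from the robot) of the big starter block, then lay the smaller rectangular block in line with the starter and up against the stick, so that the stick sets the gap between them, and then stand the solid puck centred on top of that smaller block. Stand the tube midway between the two cones (before or after the rest), and leave the blue cup and the can where they are.

Things in the scene. Friction and masses are not known exactly. Their poses are not given: they have to be found in the camera images.
- starter: Starter block: the big rectangular block of plain white plaster with two low round nubs (5 mm high) on top, fixed to the bench. 46 mm along its x, 90 mm along its y, 50 mm high. Origin at the centre of its underside, on the bench (z = 0). Its +y axis points to the left as seen from the robot (yaw within about 12 degrees), so its left end face is 45 mm from the origin along +y; the row of stick and smaller block continues along that axis.
- cone_a: Right-hand one (seen from the robot) of two equal upright cones of plain white plaster, fixed to the bench: base 50 mm across, 60 mm high. Origin at the centre of its underside. Its +y axis points to cone_b, whose axis is 180 mm away.
- cone_b: Left-hand one of the two cones, same size, fixed. Origin at the centre of its underside.
- stick_mid (a point): Gap stick: short strip of bare pine, loose, 62 mm along its x, 16 mm along its y, 30 mm high, 30 g, standing on the bench on its 62 x 16 mm side, as it should also stand at the end. The point is its centre, 15 mm above its underside. In place, its long side lies across the starter's end (its x parallel to the starter's x), centred on it; it sticks out 8 mm on either side of the blocks.
- block_mid (a point): Smaller rectangular block of plain white plaster, loose, 46 mm along its x, 60 mm along its y, 36 mm high, 120 g, flat on top. The point is its centre, 18 mm above its underside. In place, its 60 mm length continues the length of the starter (its y parallel to the starter's y, either way round) and its two 46 mm-wide ends face along the row.
- puck_mid (a point): Puck: solid round disc of plain white plaster, loose, upright, 40 mm across, 30 mm high, 45 g. The point is its centre, 15 mm above its underside.
- tube_mid (a point): Tube: short round tube of plain white plaster, loose, upright, 50 mm across outside, with a 28 mm hole right through, 40 mm high, 65 g. The point is its centre, 20 mm above its underside.
- cup: Bystander: small blue plastic mixing cup, open, loose, 58 mm across its rim, 65 mm high. Origin at the centre of its underside. Leave it alone.
- can: Bystander: small closed steel can with a paper band and a black lid, loose, 54 mm across, 62 mm high. Origin at the centre of its underside. Leave it alone.
There are look-alikes about, which are no part of the job. Leave any orange look-alike of the part that bears puck_mid alone. What is shaped like the part that bears tube_mid but turquoise is not meant.

How it is judged:
On the way, in this order (a step that is already met when the one before it is completed fails the run):
1. the gap stick stands against the left end of the starter block (y of stick_mid in the frame of starter between 0.048 and 0.062 m and x of stick_mid in the frame of starter between -0.012 and 0.012 m and height (world z) of stick_mid below 0.019 m and angle between stick_mid's own z axis and vertical below 0.1 rad and angle between the x axis of stick_mid and the x axis of starter, either way round below 0.15 rad), for 0.2 s.
2. the smaller block lies in line, against the stick (all of step 1 and y of block_mid in the frame of starter between 0.084 and 0.102 m and x of block_mid in the frame of starter between -0.012 and 0.012 m and height (world z) of block_mid below 0.022 m and angle between block_mid's own z axis and vertical below 0.1 rad and angle between the x axis of block_mid and the x axis of starter, either way round below 0.15 rad), for 0.2 s.
3. the puck stands centred on the smaller block (all of step 2 and horizontal distance between puck_mid and block_mid below 0.01 m and height (world z) of puck_mid between 0.047 and 0.055 m and angle between puck_mid's own z axis and vertical below 0.1 rad), for 0.2 s.
At the end, for the whole second after the job is handed in: Stick upright against the starter's left end (gap under 9 mm), block in line beyond it (both gaps under 11 mm in all), each within 12 mm sideways and 0.15 rad; puck upright on the block within 10 mm of centre; tube upright midway between the cones within 12 mm; all at rest (all of step 3 and y of tube_mid in the frame of cone_a between 0.078 and 0.102 m and x of tube_mid in the frame of cone_a between -0.012 and 0.012 m and height (world z) of tube_mid below 0.024 m and angle between tube_mid's own z axis and vertical below 0.1 rad and linear speed of each of stick, block, puck, tube below 0.02 m/s); the robot touches nothing.
It fails at once if the cup was shifted by more than 20 mm or tipped (distance of cup from where it was at the start of the episode above 0.02 m or angle between cup's own z axis and vertical above 0.3 rad).
It fails at once if the can was shifted by more than 20 mm or tipped (distance of can from where it was at the start of the episode above 0.02 m or angle between can's own z axis and vertical above 0.3 rad).
It also fails if it takes over 99 s, if anything falls off the work surface, if the arm or the gripper's body presses on something with over 40 N, if the wrist force passes 120 N, or if a joint passes its speed limit or range.

ROBOT

A 6-joint arm with a two-finger parallel gripper is mounted at the origin on the work surface. World frame = base frame: x ahead of the robot, y to its left, z up, the work surface at z = 0. Lengths are in m, angles in rad, forces in N, time in s.
With the tool pointing down it reaches from about 0.3 to 0.775 m from the base axis. Payload 14.6 kg.
Tool frame: the origin (TCP) lies midway between the tips of the shut fingers; the grasp point (between the pads) lies 19 mm behind it; z points along the fingers, y is the line along which they close (so a half turn about z gives the same grasp; the last joint's range is limited). The gripper opens to 94 mm and grips with 3 to 60 N. Pads are 16 mm wide; open, the fingers measure 119 mm over their backs; the gripper's body (75 mm by 177 mm) begins 78 mm behind the grasp point.
Start: joints at [1.282, 0.3, 1.521, -0, 1.321, -0.067], TCP at [0.121, 0.537, 0.205] pointing down, gripper open.
Joint ranges: [-3.03, 3.03], [-0.79, 2.21], [0.23, 2.52], [-1.04, 4.18], [0, 3.07], [-2.55, 2.55]. Speed limits (rad/s): [2.22, 2.22, 2.57, 3.14, 3.14, 3.14].

INTERFACE

Orientations are given as a unit quaternion [w, x, y, z].
In Python, from rig import env gives the robot as it stands.
- The arm moves only by the shell command python3 -m creep 'ROWS' [FORCE]. ROWS is JSON, a list of rows, each an object with "slide": the shift along the tool's x, y, z in m, a list of three; "dr": the turn, a rotation vector about the tool's x, y, z in rad, a list of three; "gripper": the gripper command: -1 is shut, 1 is fully open, values between are in proportion. In form: [{"slide": [dx, dy, dz], "dr": [ax, ay, az], "gripper": gripper}, ...]. A call has 1 to 20 rows; each row shifts and turns the commanded pose from where the row before left it, along the tool's axes as they then stand; what a row does not reach is not made up. A row lasts 1/12 s, in which the tool goes at most 41.7 mm and 7.16 degrees, less where a joint would pass 70% of its speed; a pose out of reach is approached as far as the arm can. A call with a gripper value outside its range is refused whole. The fingers move at their own pace and stop on an object; FORCE is the grip in N (left out, the last holds). Time passes only in rows, so rows that do not move let the fingers close. It gives the time, the measured TCP pose, the force, the opening and the grip force at its end, in the units of the state.
- env.state(): the state, without advancing time (a new reading comes with each control period).
- env.camera(name): name is "scene" or "top" or "wrist"; returns a dict with "image" (400x640x3 uint8, red, green, blue), "intrinsics" (3x3 intrinsics, pixels), "rvec" (rotation vector, rad) and "tvec" (3), from world to camera coordinates, as OpenCV has them. Camera axes: x right, y down, z forward; pixel columns grow to the right and rows downward; lengths in m; the calibration is good to about 2 mm. A picture is of the moment at which its call begins. There is no depth.
- env.sign_off(): hands the job in; it is judged then, once.
The state is a dict: "clock": time; "joint_positions": joint angles; "qvel": joint speeds; "tau": joint torques, N m; "position": TCP position; "eef_rot": TCP orientation; "ft_force": force on the tool from outside, world axes, zero at the start; "torque": the same for the moment, N m; "width": finger opening in m; "grasp_force": force on a finger pad.
Only numpy, scipy, OpenCV 4.12 (cv2) and the standard library are available. Lean on these libraries where they do the work, as an engineer would, in place of code of your own. Each camera call takes 0.05 s, during which the arm holds its last target. There are 200 camera calls.

## Working session

There is one attempt and no reset: what is moved stays moved. The work goes in short steps, Python scripts to look and compute and a shell command to move; the robot and the scene stay as the last step left them, time stands still between calls to the robot, and variables do not carry over. Pictures are saved under pics/ and viewed, at most 14 in all, crops included, and the job is handed in when it is done.

```bash
mkdir -p pics; ls; cat > h.py <<'E'
import cv2,numpy as np,json
from rig import env
def snap(n,f):
    c=env.camera(n); cv2.imwrite('pics/'+f+'.png',c['image'][:,:,::-1])
    np.savez('pics/'+f+'.npz',K=c['intrinsics'],r=c['rvec'],t=c['tvec']); return c
def w(f,px,z):
    d=np.load('pics/'+f+'.npz');R=cv2.Rodrigues(np.array(d['r'],float))[0];C=-R.T@d['t'].reshape(3)
    v=R.T@np.linalg.inv(d['K'])@np.array([px[0],px[1],1.]);return C+v*(z-C[2])/v[2]
def proj(f,P):
    d=np.load('pics/'+f+'.npz');return cv2.projectPoints(np.array(P,float).reshape(-1,3),d['r'],d['t'],d['K'],None)[0].reshape(-1,2)
E
python3 - <<'E'
from h import *
snap('scene','s0');snap('top','t0')
s=env.state();print(s)
E
```

```text
pics
{'clock': 0.1, 'joint_positions': array([ 1.28242583e+00,  3.00403015e-01,  1.52150851e+00, -3.11603114e-05,
        1.32068714e+00, -6.65844744e-02]), 'qvel': array([ 0.00062844, -0.00174997, -0.00092008,  0.00072578,  0.00129871,
       -0.00157316]), 'tau': array([ 1.83366465e-03, -5.32642508e+01, -3.53283942e+01,  7.09458673e-02,
        2.34556018e-02, -6.42832561e-05]), 'position': array([0.1209221 , 0.53630814, 0.20495437]), 'eef_rot': array([-7.39476414e-05,  1.10662018e-01,  9.93857970e-01, -4.97767759e-04]), 'ft_force': array([-0.56694182, -0.38141744, -0.32612054]), 'torque': array([-0.04512787, -0.01645512,  0.01574275]), 'grasp_force': 0.0, 'width': 0.0939277499207316}
```

View pics/t0.png

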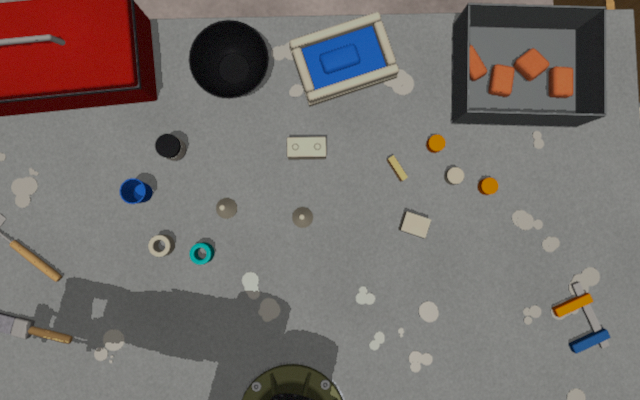

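View pics/s0.png

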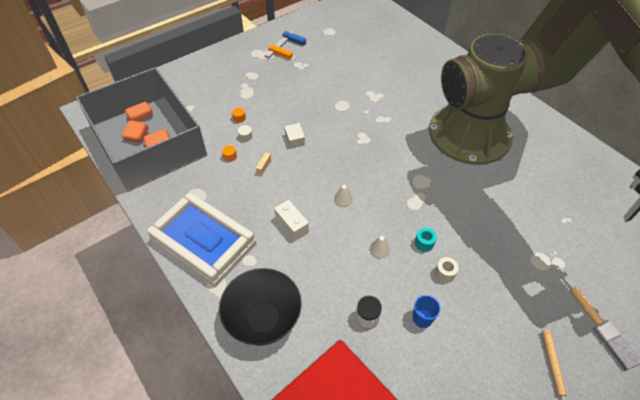

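```bash
python3 - <<'E'
from h import *
i=cv2.imread('pics/t0.png')
cv2.imwrite('pics/tA.png',cv2.resize(i[125:265,115:315],None,fx=4,fy=4,interpolation=2))
cv2.imwrite('pics/tB.png',cv2.resize(i[120:250,310:510],None,fx=4,fy=4,interpolation=2))
d=np.load('pics/t0.npz');R=cv2.Rodrigues(d['r'])[0];print(-R.T@d['t'],d['K'])
E
```

```text
[ 0.4549484  -0.06811577  1.11947564] [[473.77646597   0.         319.85637385]
 [  0.         473.77646597 197.05393541]
 [  0.           0.           1.        ]]
```

View pics/tA.png

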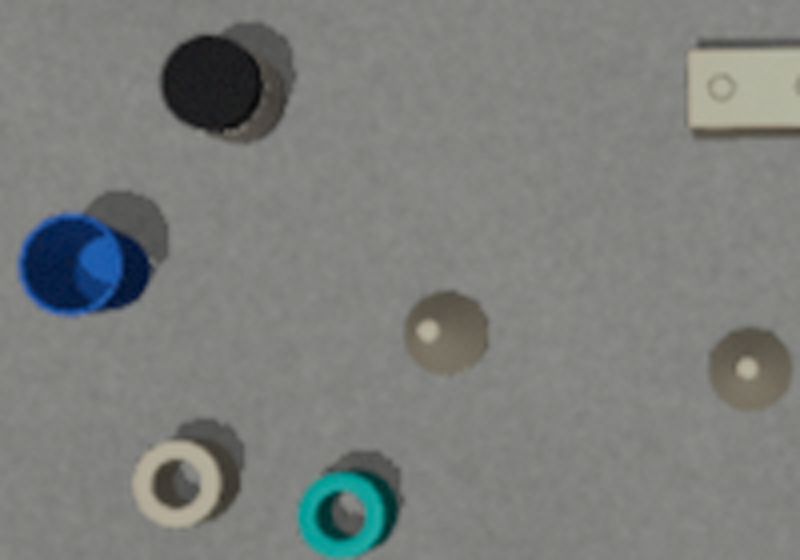

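View pics/tB.png

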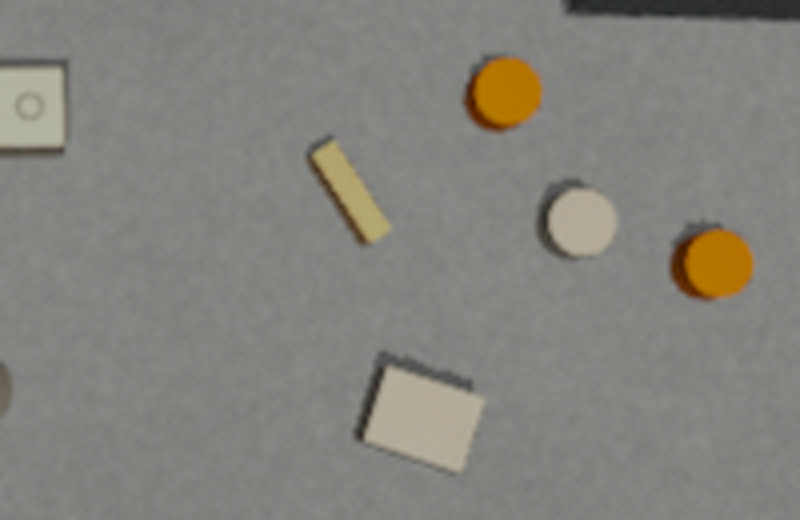

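White tube is at top-view pixel (159,245) (turquoise one at (201,253) excluded). The white puck is at (455,175), and the orange ones at (436,143) and (489,186) are excluded. The pine stick is at (397,168), the block at (416,224), the starter at (307,147), and the cones at (227,208) and (302,217).

```bash
cat > m.py <<'E'
from h import *
A=lambda x,y:(115+(x+.5)/4-.5,125+(y+.5)/4-.5)
B=lambda x,y:(310+(x+.5)/4-.5,120+(y+.5)/4-.5)
def rect(n,c,z):
    P=np.array([w('t0',q,z)[:2] for q in c]);ds=np.roll(P,-1,0)-P;L=np.hypot(*ds.T)
    print(n,P.mean(0).round(4),'edges',L.round(3),'ang',np.degrees(np.arctan2(ds[:,1],ds[:,0])).round(1))
rect('starter',[A(688,48),A(690,129),B(65,149),B(66,65)],.05)
rect('stick',[B(313,154),B(332,140),B(391,228),B(372,244)],.03)
rect('block',[B(387,366),B(485,398),B(461,472),B(363,438)],.036)
for n,p,z in [('coneb',A(447,333),0),('coneb tip',A(428,330),.06),('conea',A(750,369),0),('conea tip',A(747,368),.06),('tube',A(178,484),.04),('puck',B(582,222),.03),('teal',A(345,514),.04),('cup',A(71,265),.065),('can',A(212,83),.062),('or1',B(507,92),.03),('or2',B(718,264),.03)]:
    print(n,w('t0',p,z)[:2].round(4))
E
python3 m.py
```

```text
starter [ 0.624  -0.0485] edges [0.046 0.088 0.048 0.09 ] ang [-179.8  -91.3   -2.1   89.8]
stick [ 0.5737 -0.2577] edges [0.014 0.061 0.014 0.062] ang [ -55.  -147.9  128.6   31.5]
block [ 0.4418 -0.2937] edges [0.059 0.045 0.059 0.043] ang [-109.5  160.    69.5  -20.3]
coneb [0.4906 0.1446]
coneb tip [0.4906 0.1438]
conea [ 0.4651 -0.0336]
conea tip [ 0.4652 -0.0338]
tube [0.4074 0.2903]
puck [ 0.5528 -0.3902]
teal [0.3882 0.1961]
cup [0.5313 0.3405]
can [0.6319 0.2624]
or1 [ 0.6295 -0.3496]
or2 [ 0.5267 -0.468 ]
```

```bash
cat > g.py <<'E'
import sys
from h import *
from scipy.spatial.transform import Rotation as Ro
# g.py x y z yawdeg(tool y dir): slide (tool axes, before turning) and dr z
s=env.state();q=s['eef_rot'];R=Ro.from_quat([q[1],q[2],q[3],q[0]]).as_matrix()
x,y,z,a=map(float,sys.argv[1:5]);ya=np.degrees(np.arctan2(R[1,1],R[0,1]))
d=(ya-a+90)%180-90
up=Ro.from_euler('z',-np.radians(d)).as_matrix()@R
v=np.array([x,y,z])-s['position']
print('slide now',(R.T@v).round(4),'dr z',np.radians(d).round(3),'slide after turn',(up.T@v).round(4),'yaw',ya.round(1),'pos',s['position'].round(4),'q',s['joint_positions'].round(2),'w',s['width'],'t',s['clock'])
E
python3 g.py .574 -.258 .16 32
```

```text
slide now [-0.6167 -0.6751  0.0456] dr z 0.791 slide after turn [-0.9137 -0.0366  0.045 ] yaw 77.3 pos [0.1209 0.5363 0.205 ] q [ 1.28  0.3   1.52 -0.    1.32 -0.07] w 0.0939277499207316 t 0.1
```

```bash
python3 -m creep '[{"slide":[-0.026,-0.028,0],"dr":[0,0,0],"gripper":1},{"slide":[-0.026,-0.028,0],"dr":[0,0,0],"gripper":1},{"slide":[-0.026,-0.028,0],"dr":[0,0,0],"gripper":1},{"slide":[-0.026,-0.028,0],"dr":[0,0,0],"gripper":1},{"slide":[-0.026,-0.028,0],"dr":[0,0,0],"gripper":1},{"slide":[-0.026,-0.028,0],"dr":[0,0,0],"gripper":1},{"slide":[-0.026,-0.028,0],"dr":[0,0,0],"gripper":1},{"slide":[-0.026,-0.028,0],"dr":[0,0,0],"gripper":1},{"slide":[-0.026,-0.028,0],"dr":[0,0,0],"gripper":1},{"slide":[-0.026,-0.028,0],"dr":[0,0,0],"gripper":1},{"slide":[-0.026,-0.028,0],"dr":[0,0,0],"gripper":1},{"slide":[-0.026,-0.028,0],"dr":[0,0,0],"gripper":1},{"slide":[-0.026,-0.028,0],"dr":[0,0,0],"gripper":1},{"slide":[-0.026,-0.028,0],"dr":[0,0,0],"gripper":1},{"slide":[-0.026,-0.028,0],"dr":[0,0,0],"gripper":1},{"slide":[-0.026,-0.028,0],"dr":[0,0,0],"gripper":1},{"slide":[-0.026,-0.028,0],"dr":[0,0,0],"gripper":1},{"slide":[-0.026,-0.028,0],"dr":[0,0,0],"gripper":1},{"slide":[-0.026,-0.028,0],"dr":[0,0,0],"gripper":1},{"slide":[-0.026,-0.028,0],"dr":[0,0,0],"gripper":1}]'; python3 g.py .574 -.258 .16 32
```

```text
clock: 1.77
position: [0.5055, -0.1261, 0.2051]
eef_rot: [-0.0, 0.111, 0.994, 0.0]
ft_force: [0.6, 1.3, -0.1]
width: 0.094
grasp_force: 0.0
slide now [-0.0959 -0.1136  0.0451] dr z 0.79 slide after turn [-0.1482 -0.0118  0.0451] yaw 77.3 pos [ 0.5055 -0.1261  0.2051] q [-0.31  0.24  1.6   0.    1.3  -1.66] w 0.09402805829982178 t 1.7667
```

```bash
python3 -m creep '[{"slide":[0,0,0],"dr":[0,0,0.099],"gripper":1},{"slide":[0,0,0],"dr":[0,0,0.099],"gripper":1},{"slide":[0,0,0],"dr":[0,0,0.099],"gripper":1},{"slide":[0,0,0],"dr":[0,0,0.099],"gripper":1},{"slide":[0,0,0],"dr":[0,0,0.099],"gripper":1},{"slide":[0,0,0],"dr":[0,0,0.099],"gripper":1},{"slide":[0,0,0],"dr":[0,0,0.099],"gripper":1},{"slide":[0,0,0],"dr":[0,0,0.099],"gripper":1},{"slide":[-0.029,-0.002,0.009],"dr":[0,0,0],"gripper":1},{"slide":[-0.029,-0.002,0.009],"dr":[0,0,0],"gripper":1},{"slide":[-0.029,-0.002,0.009],"dr":[0,0,0],"gripper":1},{"slide":[-0.029,-0.002,0.009],"dr":[0,0,0],"gripper":1},{"slide":[-0.029,-0.002,0.009],"dr":[0,0,0],"gripper":1},{"slide":[0,0,0],"dr":[0,0,0],"gripper":1}]'; python3 g.py .574 -.258 .16 32; python3 -c "
from h import *
snap('wrist','w1')"
```

```text
clock: 2.93
position: [0.5733, -0.2558, 0.1572]
eef_rot: [-0.002, 0.487, 0.874, -0.0]
ft_force: [-0.3, 0.4, -1.0]
width: 0.0938
grasp_force: 0.0
slide now [-0.0022 -0.0006 -0.0028] dr z -0.004 slide after turn [-0.0022 -0.0006 -0.0028] yaw 31.8 pos [ 0.5733 -0.2558  0.1572] q [-0.48  0.51  1.34 -0.    1.3  -1.03] w 0.093793183556675 t 2.9333
```

View pics/w1.png

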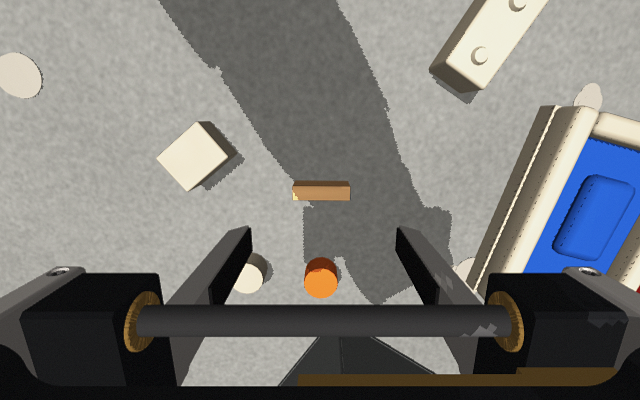

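```bash
python3 - <<'E'
from h import *
a=np.radians(32);e=np.array([np.cos(a),np.sin(a)]);n=np.array([-e[1],e[0]])
for z in(0,.03):
  print(z,proj('w1',[[*(np.array([.5737,-.2577])+i*.031*e+j*.008*n),z] for i,j in((1,1),(1,-1),(-1,-1),(-1,1))]).round(0).tolist())
d=np.load('pics/w1.npz');R=cv2.Rodrigues(d['r'])[0];print(-R.T@d['t'],R[2])
i=cv2.imread('pics/w1.png');cv2.imwrite('pics/w1c.png',cv2.resize(i[160:220,270:370],None,fx=8,fy=8,interpolation=2))
E
```

```text
0 [[349.0, 179.0], [349.0, 192.0], [296.0, 193.0], [296.0, 179.0]]
0.03 [[352.0, 185.0], [351.0, 199.0], [294.0, 199.0], [293.0, 185.0]]
[ 0.53437561 -0.19141171  0.33667523] [ 0.13665705 -0.2238091  -0.96500484]
```

View pics/w1c.png

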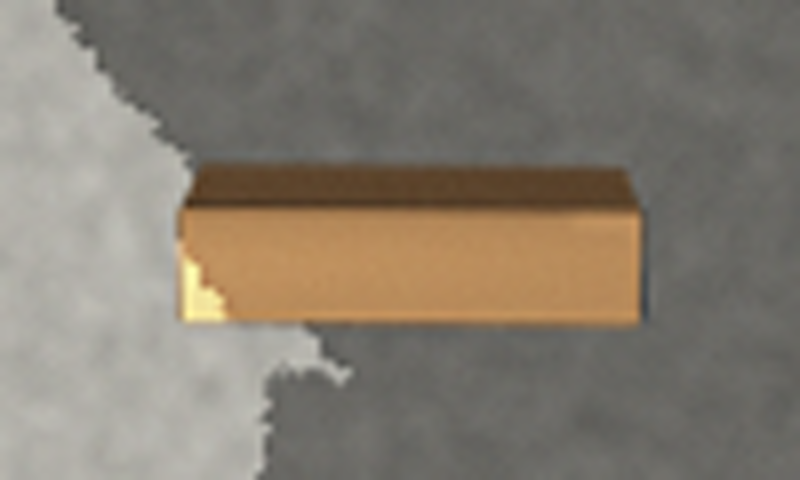

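```bash
python3 g.py .5734 -.2591 .004 32;python3 -m creep '[{"slide":[-0.003,-0.001,0],"dr":[0,0,0],"gripper":1},{"slide":[0,0,0.025],"dr":[0,0,0],"gripper":1},{"slide":[0,0,0.025],"dr":[0,0,0],"gripper":1},{"slide":[0,0,0.025],"dr":[0,0,0],"gripper":1},{"slide":[0,0,0.025],"dr":[0,0,0],"gripper":1},{"slide":[0,0,0.025],"dr":[0,0,0],"gripper":1},{"slide":[0,0,0.018],"dr":[0,0,0],"gripper":1},{"slide":[0,0,0.008],"dr":[0,0,0],"gripper":1},{"slide":[0,0,0],"dr":[0,0,0],"gripper":1}]'; python3 g.py .5734 -.2591 .004 32
```

```text
slide now [-0.005  -0.002   0.1542] dr z -0.003 slide after turn [-0.005  -0.002   0.1542] yaw 31.8 pos [ 0.5729 -0.254   0.1582] q [-0.48  0.51  1.34 -0.    1.3  -1.03] w 0.09389494972045483 t 2.9833
clock: 3.73
position: [0.5733, -0.2547, 0.0084]
eef_rot: [-0.001, 0.485, 0.874, -0.0]
ft_force: [-0.2, 0.0, 0.6]
width: 0.0939
grasp_force: 0.0
slide now [-0.0038 -0.0023  0.0044] dr z -0.001 slide after turn [-0.0038 -0.0023  0.0044] yaw 32.0 pos [ 0.5733 -0.2547  0.0084] q [-0.48  0.68  1.44  0.    1.02 -1.03] w 0.09387727916886489 t 3.7333
```

```bash
python3 -m creep '[{"slide":[-0.004,-0.002,0.004],"dr":[0,0,0],"gripper":1},{"slide":[0,0,0],"dr":[0,0,0],"gripper":1},{"slide":[0,0,0],"dr":[0,0,0],"gripper":1}]'; for i in 1 2 ; do python3 g.py .5734 -.2591 .004 32; python3 -m creep '[{"slide":[0,0,0],"dr":[0,0,0],"gripper":1}]';done
```

```text
clock: 3.98
position: [0.5749, -0.2605, 0.0067]
eef_rot: [0.001, 0.486, 0.874, 0.0]
ft_force: [-0.1, 0.7, -0.3]
width: 0.0942
grasp_force: 0.0
slide now [ 0.002  -0.0005  0.0027] dr z -0.002 slide after turn [ 0.002  -0.0005  0.0027] yaw 31.9 pos [ 0.5749 -0.2605  0.0067] q [-0.48  0.69  1.43 -0.    1.01 -1.04] w 0.094235420598777 t 3.9833
clock: 4.07
position: [0.5748, -0.2603, 0.0065]
eef_rot: [0.001, 0.486, 0.874, 0.0]
ft_force: [-0.3, -0.2, 0.7]
width: 0.0945
grasp_force: 0.0
slide now [ 0.0018 -0.0005  0.0025] dr z -0.002 slide after turn [ 0.0018 -0.0005  0.0025] yaw 31.9 pos [ 0.5748 -0.2603  0.0065] q [-0.48  0.69  1.43  0.    1.01 -1.04] w 0.09447490917649591 t 4.0667
clock: 4.15
position: [0.5746, -0.2602, 0.0062]
eef_rot: [0.0, 0.485, 0.874, 0.0]
ft_force: [-0.7, 0.4, -0.7]
width: 0.0937
grasp_force: 0.0
```

```bash
python3 -m creep '[{"slide":[0.001,0,0.002],"dr":[0,0,0],"gripper":-1},{"slide":[0,0,0],"dr":[0,0,0],"gripper":-1},{"slide":[0,0,0],"dr":[0,0,0],"gripper":-1},{"slide":[0,0,0],"dr":[0,0,0],"gripper":-1},{"slide":[0,0,0],"dr":[0,0,0],"gripper":-1},{"slide":[0,0,0],"dr":[0,0,0],"gripper":-1},{"slide":[0,0,0],"dr":[0,0,0],"gripper":-1}]' 15; python3 g.py .5734 -.2591 .004 32
```

```text
clock: 4.73
position: [0.5739, -0.2592, 0.0035]
eef_rot: [0.0, 0.485, 0.874, 0.0]
ft_force: [0.3, 0.6, -0.4]
width: 0.0621
grasp_force: 15.0
slide now [ 0.0004 -0.0004 -0.0005] dr z -0.002 slide after turn [ 0.0004 -0.0004 -0.0005] yaw 31.9 pos [ 0.5739 -0.2592  0.0035] q [-0.48  0.69  1.44  0.    1.01 -1.04] w 0.06209984339727902 t 4.7333
```

```bash
python3 -m creep '[{"slide":[0,0,-0.02],"dr":[0,0,0],"gripper":-1},{"slide":[0,0,-0.03],"dr":[0,0,0],"gripper":-1},{"slide":[0,0,-0.03],"dr":[0,0,0],"gripper":-1},{"slide":[0,0,-0.03],"dr":[0,0,0],"gripper":-1},{"slide":[0,0,-0.01],"dr":[0,0,0.071],"gripper":-1},{"slide":[0,0,0],"dr":[0,0,0.071],"gripper":-1},{"slide":[0,0,0],"dr":[0,0,0.071],"gripper":-1},{"slide":[0,0,0],"dr":[0,0,0.071],"gripper":-1},{"slide":[0,0,0],"dr":[0,0,0.071],"gripper":-1},{"slide":[0,0,0],"dr":[0,0,0.071],"gripper":-1},{"slide":[0,0,0],"dr":[0,0,0.071],"gripper":-1},{"slide":[0,0,0],"dr":[0,0,0.071],"gripper":-1},{"slide":[0,0,0],"dr":[0,0,0],"gripper":-1}]'; python3 g.py .625 .045 .12 -.8
```

```text
clock: 5.82
position: [0.5738, -0.2592, 0.1234]
eef_rot: [-0.0, 0.712, 0.702, 0.0]
ft_force: [1.0, -0.0, -0.3]
width: 0.0615
grasp_force: 15.0
slide now [0.3049 0.0468 0.0034] dr z -0.0 slide after turn [0.3049 0.0469 0.0034] yaw -0.8 pos [ 0.5738 -0.2592  0.1234] q [-0.48  0.55  1.37  0.    1.23 -0.47] w 0.06151197007601209 t 5.8167
```

```bash
python3 -m creep '[{"slide":[0.03,0.0047,0],"dr":[0,0,0],"gripper":-1},{"slide":[0.03,0.0047,0],"dr":[0,0,0],"gripper":-1},{"slide":[0.03,0.0047,0],"dr":[0,0,0],"gripper":-1},{"slide":[0.03,0.0047,0],"dr":[0,0,0],"gripper":-1},{"slide":[0.03,0.0047,0],"dr":[0,0,0],"gripper":-1},{"slide":[0.03,0.0047,0],"dr":[0,0,0],"gripper":-1},{"slide":[0.03,0.0047,0],"dr":[0,0,0],"gripper":-1},{"slide":[0.03,0.0047,0],"dr":[0,0,0],"gripper":-1},{"slide":[0.03,0.0047,0],"dr":[0,0,0],"gripper":-1},{"slide":[0.03,0.0047,0],"dr":[0,0,0],"gripper":-1},{"slide":[0,0,0],"dr":[0,0,0],"gripper":-1},{"slide":[0,0,0],"dr":[0,0,0],"gripper":-1},{"slide":[0,0,0],"dr":[0,0,0],"gripper":-1},{"slide":[0,0,0],"dr":[0,0,0],"gripper":-1}]';  python3 -c "
from h import *
snap('wrist','w2')"; python3 g.py .6248 .007 .12 -.8
```

```text
clock: 6.98
position: [0.6241, 0.0391, 0.1234]
eef_rot: [0.0, 0.711, 0.703, -0.0]
ft_force: [-0.5, 0.5, 0.3]
width: 0.062
grasp_force: 15.0
slide now [-0.032   0.0011  0.0035] dr z 0.002 slide after turn [-0.032   0.0011  0.0035] yaw -0.7 pos [0.6241 0.0391 0.1235] q [ 0.    0.54  1.38 -0.    1.22  0.02] w 0.06215210396302079 t 7.0333
```

View pics/w2.png

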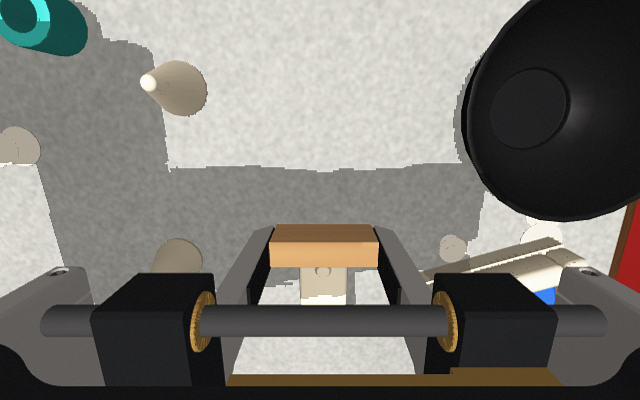

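```bash
python3 -m creep '[{"slide":[-0.019,0.001,0.02],"dr":[0,0,0],"gripper":-1},{"slide":[0,0,0.025],"dr":[0,0,0],"gripper":-1},{"slide":[0,0,0.025],"dr":[0,0,0],"gripper":-1},{"slide":[0,0,0.025],"dr":[0,0,0],"gripper":-1},{"slide":[0,0,0.014],"dr":[0,0,0],"gripper":-1},{"slide":[0,0,0],"dr":[0,0,0],"gripper":-1},{"slide":[0,0,0],"dr":[0,0,0],"gripper":-1},{"slide":[0,0,0],"dr":[0,0,0],"gripper":-1},{"slide":[0,0,0],"dr":[0,0,0],"gripper":-1},{"slide":[0,0,0],"dr":[0,0,0],"gripper":-1}]'; python3 g.py .6248 .007 .0045 -.8
```

```text
clock: 7.87
position: [0.6256, 0.0212, 0.0158]
eef_rot: [0.001, 0.711, 0.703, 0.001]
ft_force: [-0.3, -0.4, -0.2]
width: 0.0619
grasp_force: 15.0
slide now [-0.0142 -0.0007  0.0113] dr z 0.003 slide after turn [-0.0142 -0.0006  0.0113] yaw -0.6 pos [0.6256 0.0212 0.0158] q [-0.02  0.67  1.45 -0.    1.02 -0.01] w 0.061871975684441846 t 7.8667
```

```bash
python3 -m creep '[{"slide":[-0.007,-0.0005,0.006],"dr":[0,0,0],"gripper":-1},{"slide":[-0.007,0,0.005],"dr":[0,0,0],"gripper":-1},{"slide":[0,0,0],"dr":[0,0,0],"gripper":-1},{"slide":[0,0,0],"dr":[0,0,0],"gripper":-1},{"slide":[0,0,0],"dr":[0,0,0],"gripper":-1},{"slide":[0,0,0],"dr":[0,0,0],"gripper":-1},{"slide":[0,0,0],"dr":[0,0,0],"gripper":-1},{"slide":[0,0,0],"dr":[0,0,0],"gripper":-1}]'; python3 g.py .6248 .007 .0045 -.8
```

```text
clock: 8.53
position: [0.6242, 0.0073, 0.0034]
eef_rot: [-0.0, 0.711, 0.703, -0.0]
ft_force: [0.1, 0.1, 0.1]
width: 0.0619
grasp_force: 15.0
slide now [-0.0003  0.0006 -0.0011] dr z 0.003 slide after turn [-0.0003  0.0006 -0.0011] yaw -0.6 pos [0.6242 0.0073 0.0034] q [-0.05  0.68  1.46 -0.    1.   -0.04] w 0.06191143949833236 t 8.5333
```

```bash
python3 -m creep '[{"slide":[0,0,0],"dr":[0,0,0],"gripper":1},{"slide":[0,0,0],"dr":[0,0,0],"gripper":1},{"slide":[0,0,0],"dr":[0,0,0],"gripper":1},{"slide":[0,0,0],"dr":[0,0,0],"gripper":1},{"slide":[0,0,-0.02],"dr":[0,0,0],"gripper":1},{"slide":[0,0,-0.03],"dr":[0,0,0],"gripper":1},{"slide":[0,0,-0.035],"dr":[0,0,0],"gripper":1},{"slide":[0,0,-0.035],"dr":[0,0,0],"gripper":1},{"slide":[0,0,-0.02],"dr":[0,0,0.07],"gripper":1},{"slide":[0,0,0],"dr":[0,0,0.07],"gripper":1},{"slide":[0,0,0],"dr":[0,0,0.07],"gripper":1},{"slide":[0,0,0],"dr":[0,0,0.07],"gripper":1},{"slide":[0,0,0],"dr":[0,0,0.06],"gripper":1},{"slide":[0,0,0],"dr":[0,0,0],"gripper":1}]'; python3 g.py .4418 -.2937 .14 -20
```

```text
clock: 9.7
position: [0.6243, 0.0073, 0.1435]
eef_rot: [0.0, 0.821, 0.572, 0.0]
ft_force: [-0.6, 0.3, -0.0]
width: 0.0936
grasp_force: 0.0
slide now [-0.3455 -0.0669  0.0035] dr z -0.005 slide after turn [-0.3452 -0.0685  0.0035] yaw -20.3 pos [0.6243 0.0073 0.1435] q [-0.05  0.52  1.36 -0.    1.26  0.31] w 0.09361356364621883 t 9.7
```

```bash
python3 -m creep '[{"slide":[-0.0345,-0.0067,0],"dr":[0,0,0],"gripper":1},{"slide":[-0.0345,-0.0067,0],"dr":[0,0,0],"gripper":1},{"slide":[-0.0345,-0.0067,0],"dr":[0,0,0],"gripper":1},{"slide":[-0.0345,-0.0067,0],"dr":[0,0,0],"gripper":1},{"slide":[-0.0345,-0.0067,0],"dr":[0,0,0],"gripper":1},{"slide":[-0.0345,-0.0067,0],"dr":[0,0,0],"gripper":1},{"slide":[-0.0345,-0.0067,0],"dr":[0,0,0],"gripper":1},{"slide":[-0.0345,-0.0067,0],"dr":[0,0,0],"gripper":1},{"slide":[-0.0345,-0.0067,0],"dr":[0,0,0],"gripper":1},{"slide":[-0.0345,-0.0067,0],"dr":[0,0,0],"gripper":1},{"slide":[0,0,0],"dr":[0,0,0],"gripper":1},{"slide":[0,0,0],"dr":[0,0,0],"gripper":1},{"slide":[0,0,0],"dr":[0,0,0],"gripper":1}]'; python3 - <<'E'
from h import *
c=snap('wrist','w3');d=snap('top','t3')
a=cv2.resize(c['image'][60:320,160:480],(640,520),interpolation=2)
cv2.imwrite('pics/w3c.png',a[:,:,::-1])
b=d['image'][115:185,265:365]
cv2.imwrite('pics/t3c.png',cv2.resize(b,None,fx=8,fy=8,interpolation=2)[:,:,::-1])
e=np.radians(70);u=np.array([np.cos(e),np.sin(e)]);n=np.array([u[1],-u[0]])
print(((proj('w3',[[*(np.array([.4418,-.2937])+i*.03*u+j*.023*n),.036] for i,j in((1,1),(1,-1),(-1,-1),(-1,1))])-[160,60])*2).round(0).tolist())
E
python3 g.py .4418 -.2937 .006 -20
```

```text
clock: 10.78
position: [0.443, -0.2933, 0.1435]
eef_rot: [0.0, 0.819, 0.573, 0.0]
ft_force: [0.2, -0.0, 0.2]
width: 0.0937
grasp_force: 0.0
[[369.0, 213.0], [275.0, 214.0], [278.0, 329.0], [367.0, 329.0]]
slide now [-0.0015 -0.0011  0.1374] dr z 0.0 slide after turn [-0.0015 -0.0011  0.1374] yaw -20.0 pos [ 0.4433 -0.2927  0.1434] q [-0.65  0.32  1.65  0.    1.18 -0.3 ] w 0.0940045390453865 t 10.8833
```

View pics/w3c.png

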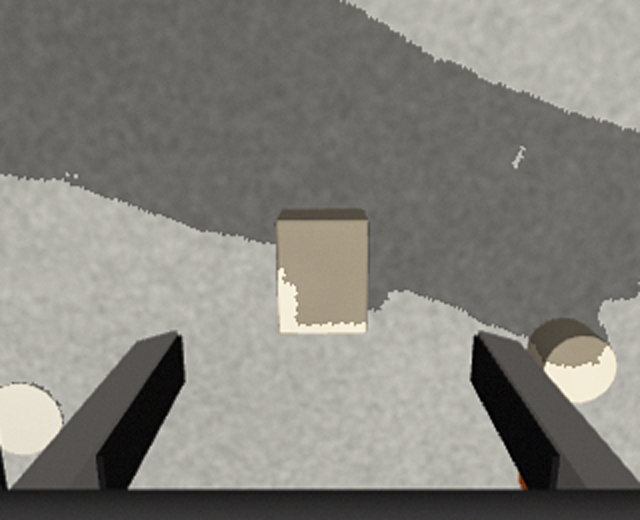

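View pics/t3c.png

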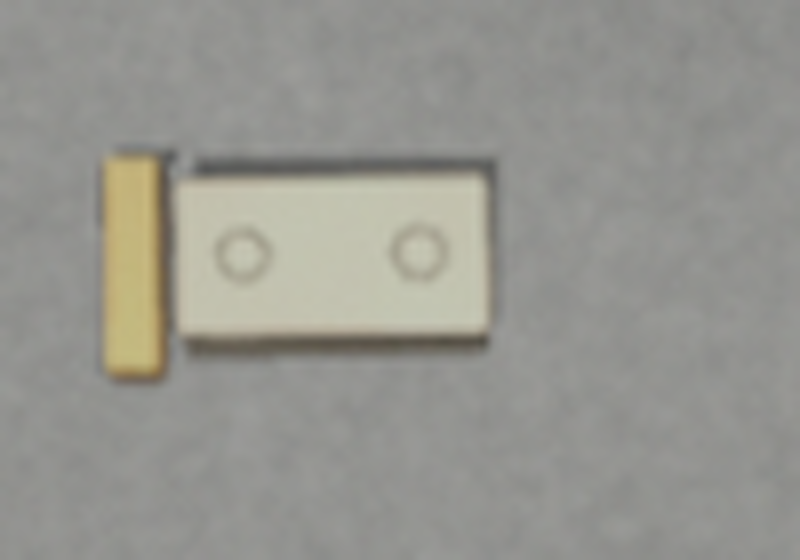

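```bash
python3 - <<'E'
import h;from h import *
C=lambda x,y:(265+(x+.5)/8-.5,115+(y+.5)/8-.5)
def rect(n,c,z):
    P=np.array([w('t3',q,z)[:2] for q in c]);ds=np.roll(P,-1,0)-P;L=np.hypot(*ds.T)
    print(n,P.mean(0).round(4),'edges',L.round(4),'ang',np.degrees(np.arctan2(ds[:,1],ds[:,0])).round(1))
rect('starter',[C(177,180),C(177,337),C(490,335),C(488,174)],.05)
rect('stick',[C(104,155),C(103,376),C(162,376),C(159,155)],.03)
E
python3 g.py .441 -.2958 .006 -20
python3 -m creep '[{"slide":[-0.004,-0.001,0.01],"dr":[0,0,0],"gripper":1},{"slide":[0,0,0.025],"dr":[0,0,0],"gripper":1},{"slide":[0,0,0.025],"dr":[0,0,0],"gripper":1},{"slide":[0,0,0.025],"dr":[0,0,0],"gripper":1},{"slide":[0,0,0.025],"dr":[0,0,0],"gripper":1},{"slide":[0,0,0.018],"dr":[0,0,0],"gripper":1},{"slide":[0,0,0.008],"dr":[0,0,0],"gripper":1},{"slide":[0,0,0],"dr":[0,0,0],"gripper":1},{"slide":[0,0,0],"dr":[0,0,0],"gripper":1},{"slide":[0,0,0],"dr":[0,0,0],"gripper":1},{"slide":[0,0,0],"dr":[0,0,0],"gripper":1},{"slide":[0,0,0],"dr":[0,0,0],"gripper":1}]'; python3 g.py .441 -.2958 .006 -20
```

```text
starter [ 0.6239 -0.0479] edges [0.0449 0.0888 0.046  0.0884] ang [178.8 -91.   -0.7  89.8]
stick [0.6258 0.0106] edges [0.0643 0.017  0.0643 0.0159] ang [178.6 -91.3  -0.4  88.7]
slide now [-0.0037 -0.0011  0.1374] dr z 0.0 slide after turn [-0.0037 -0.0011  0.1374] yaw -20.0 pos [ 0.4433 -0.2927  0.1434] q [-0.65  0.32  1.65  0.    1.18 -0.3 ] w 0.0940045390453865 t 10.8833
clock: 11.88
position: [0.4409, -0.2974, 0.0084]
eef_rot: [0.001, 0.82, 0.573, 0.0]
ft_force: [-0.7, 0.1, -0.4]
width: 0.0944
grasp_force: 0.0
slide now [ 0.0015 -0.0004  0.0024] dr z -0.002 slide after turn [ 0.0015 -0.0004  0.0024] yaw -20.1 pos [ 0.4409 -0.2974  0.0084] q [-0.66  0.51  1.74 -0.    0.89 -0.31] w 0.0943725826827248 t 11.8833
```

```bash
python3 -m creep '[{"slide":[0.001,0,0.002],"dr":[0,0,0],"gripper":-1},{"slide":[0,0,0],"dr":[0,0,0],"gripper":-1},{"slide":[0,0,0],"dr":[0,0,0],"gripper":-1},{"slide":[0,0,0],"dr":[0,0,0],"gripper":-1},{"slide":[0,0,0],"dr":[0,0,0],"gripper":-1},{"slide":[0,0,0],"dr":[0,0,0],"gripper":-1},{"slide":[0,0,0],"dr":[0,0,0],"gripper":-1},{"slide":[0,0,0],"dr":[0,0,0],"gripper":-1}]' 25; python3 g.py .441 -.2958 .006 -20;  python3 -m creep '[{"slide":[0,0,-0.02],"dr":[0,0,0],"gripper":-1},{"slide":[0,0,-0.03],"dr":[0,0,0],"gripper":-1},{"slide":[0,0,-0.03],"dr":[0,0,0],"gripper":-1},{"slide":[0,0,-0.03],"dr":[0,0,0],"gripper":-1},{"slide":[0,0,-0.01],"dr":[0,0,-0.066],"gripper":-1},{"slide":[0,0,0],"dr":[0,0,-0.067],"gripper":-1},{"slide":[0,0,0],"dr":[0,0,-0.067],"gripper":-1},{"slide":[0,0,0],"dr":[0,0,-0.067],"gripper":-1},{"slide":[0,0,0],"dr":[0,0,-0.067],"gripper":-1},{"slide":[0,0,0],"dr":[0,0,0],"gripper":-1}]'; python3 g.py .624 .075 .124 -.9
```

```text
clock: 12.55
position: [0.4407, -0.2961, 0.0054]
eef_rot: [-0.0, 0.82, 0.573, -0.0]
ft_force: [0.1, -0.4, 0.8]
width: 0.0456
grasp_force: 25.0
slide now [ 0.0004  0.0002 -0.0006] dr z -0.002 slide after turn [ 0.0004  0.0002 -0.0006] yaw -20.1 pos [ 0.4407 -0.2961  0.0054] q [-0.66  0.51  1.74 -0.    0.89 -0.31] w 0.04558803033546323 t 12.55
clock: 13.38
position: [0.4406, -0.2961, 0.1253]
eef_rot: [-0.0, 0.712, 0.702, -0.0]
ft_force: [0.8, -0.8, -1.0]
width: 0.046
grasp_force: 25.0
slide now [0.3736 0.1782 0.0013] dr z 0.002 slide after turn [0.3739 0.1775 0.0013] yaw -0.8 pos [ 0.4406 -0.2961  0.1253] q [-0.66  0.34  1.67 -0.    1.14 -0.65] w 0.04602485775713866 t 13.3833
```

```bash
python3 -m creep '[{"slide":[0.0311,0.0148,0],"dr":[0,0,0],"gripper":-1},{"slide":[0.0311,0.0148,0],"dr":[0,0,0],"gripper":-1},{"slide":[0.0311,0.0148,0],"dr":[0,0,0],"gripper":-1},{"slide":[0.0311,0.0148,0],"dr":[0,0,0],"gripper":-1},{"slide":[0.0311,0.0148,0],"dr":[0,0,0],"gripper":-1},{"slide":[0.0311,0.0148,0],"dr":[0,0,0],"gripper":-1},{"slide":[0.0311,0.0148,0],"dr":[0,0,0],"gripper":-1},{"slide":[0.0311,0.0148,0],"dr":[0,0,0],"gripper":-1},{"slide":[0.0311,0.0148,0],"dr":[0,0,0],"gripper":-1},{"slide":[0.0311,0.0148,0],"dr":[0,0,0],"gripper":-1},{"slide":[0.0311,0.0148,0],"dr":[0,0,0],"gripper":-1},{"slide":[0.0311,0.0148,0],"dr":[0,0,0],"gripper":-1},{"slide":[0,0,0.025],"dr":[0,0,0],"gripper":-1},{"slide":[0,0,0.025],"dr":[0,0,0],"gripper":-1},{"slide":[0,0,0.025],"dr":[0,0,0],"gripper":-1},{"slide":[0,0,0.02],"dr":[0,0,0],"gripper":-1},{"slide":[0,0,0.01],"dr":[0,0,0],"gripper":-1},{"slide":[0,0,0],"dr":[0,0,0],"gripper":-1},{"slide":[0,0,0],"dr":[0,0,0],"gripper":-1},{"slide":[0,0,0],"dr":[0,0,0],"gripper":-1}]'; python3 g.py .623 .044 .0065 -.9
```

```text
clock: 15.05
position: [0.6255, 0.074, 0.022]
eef_rot: [0.001, 0.713, 0.701, 0.001]
ft_force: [-0.3, -0.5, -0.8]
width: 0.0459
grasp_force: 25.0
slide now [-0.03   -0.002   0.0155] dr z -0.002 slide after turn [-0.03   -0.0021  0.0155] yaw -1.0 pos [0.6255 0.074  0.022 ] q [ 0.06  0.67  1.43 -0.    1.04  0.08] w 0.04586756359173852 t 15.05
```

```bash
python3 -m creep '[{"slide":[0,-0.002,0.008],"dr":[0,0,0],"gripper":-1},{"slide":[0,0,0.0075],"dr":[0,0,0],"gripper":-1},{"slide":[-0.008,0,0],"dr":[0,0,0],"gripper":-1},{"slide":[-0.008,0,0],"dr":[0,0,0],"gripper":-1},{"slide":[-0.006,0,0],"dr":[0,0,0],"gripper":-1},{"slide":[-0.003,0,0],"dr":[0,0,0],"gripper":-1},{"slide":[-0.002,0,0],"dr":[0,0,0],"gripper":-1},{"slide":[-0.002,0,0],"dr":[0,0,0],"gripper":-1},{"slide":[-0.002,0,0],"dr":[0,0,0],"gripper":-1},{"slide":[0,0,0],"dr":[0,0,0],"gripper":-1},{"slide":[0,0,0],"dr":[0,0,0],"gripper":-1},{"slide":[0,0,0],"dr":[0,0,0],"gripper":-1},{"slide":[0,0,0],"dr":[0,0,0],"gripper":-1},{"slide":[0,0,0],"dr":[0,0,0],"gripper":-1}]'; python3 g.py .623 .043 .0065 -.9
```

```text
clock: 16.22
position: [0.6222, 0.0432, 0.005]
eef_rot: [0.0, 0.713, 0.701, 0.0]
ft_force: [-0.0, -0.6, -0.9]
width: 0.0461
grasp_force: 25.0
slide now [-0.0001  0.0008 -0.0015] dr z -0.001 slide after turn [-0.0001  0.0008 -0.0015] yaw -1.0 pos [0.6222 0.0432 0.005 ] q [ 0.01  0.68  1.46 -0.    1.    0.03] w 0.04605493505580075 t 16.2167
```

Release, lift, and head for the puck (tool y at −40°).

```bash
python3 -m creep '[{"slide":[0,0,0],"dr":[0,0,0],"gripper":1},{"slide":[0,0,0],"dr":[0,0,0],"gripper":1},{"slide":[0,0,0],"dr":[0,0,0],"gripper":1},{"slide":[0,0,0],"dr":[0,0,0],"gripper":1},{"slide":[0,0,0],"dr":[0,0,0],"gripper":1},{"slide":[0,0,-0.02],"dr":[0,0,0],"gripper":1},{"slide":[0,0,-0.03],"dr":[0,0,0],"gripper":1},{"slide":[0,0,-0.03],"dr":[0,0,0],"gripper":1},{"slide":[0,0,-0.03],"dr":[0,0,0],"gripper":1},{"slide":[0,0,-0.03],"dr":[0,0,0.1],"gripper":1},{"slide":[0,0,0],"dr":[0,0,0.1],"gripper":1},{"slide":[0,0,0],"dr":[0,0,0.1],"gripper":1},{"slide":[0,0,0],"dr":[0,0,0.1],"gripper":1},{"slide":[0,0,0],"dr":[0,0,0.1],"gripper":1},{"slide":[0,0,0],"dr":[0,0,0.1],"gripper":1},{"slide":[0,0,0],"dr":[0,0,0.08],"gripper":1},{"slide":[0,0,0],"dr":[0,0,0],"gripper":1}]'; python3 g.py .5528 -.3902 .145 -40
```

```text
clock: 17.63
position: [0.6222, 0.043, 0.145]
eef_rot: [0.0, 0.907, 0.421, 0.0]
ft_force: [1.6, 1.2, 0.1]
width: 0.0936
grasp_force: 0.0
slide now [-0.3759  0.2263 -0.    ] dr z -0.003 slide after turn [-0.3765  0.2253 -0.    ] yaw -40.2 pos [0.6222 0.043  0.145 ] q [0.01 0.51 1.37 0.   1.26 0.71] w 0.09356057995432368 t 17.6333
```

```bash
python3 -m creep '[{"slide":[-0.029,0.0174,0],"dr":[0,0,0],"gripper":1},{"slide":[-0.029,0.0174,0],"dr":[0,0,0],"gripper":1},{"slide":[-0.029,0.0174,0],"dr":[0,0,0],"gripper":1},{"slide":[-0.029,0.0174,0],"dr":[0,0,0],"gripper":1},{"slide":[-0.029,0.0174,0],"dr":[0,0,0],"gripper":1},{"slide":[-0.029,0.0174,0],"dr":[0,0,0],"gripper":1},{"slide":[-0.029,0.0174,0],"dr":[0,0,0],"gripper":1},{"slide":[-0.029,0.0174,0],"dr":[0,0,0],"gripper":1},{"slide":[-0.029,0.0174,0],"dr":[0,0,0],"gripper":1},{"slide":[-0.029,0.0174,0],"dr":[0,0,0],"gripper":1},{"slide":[-0.029,0.0174,0],"dr":[0,0,0],"gripper":1},{"slide":[-0.029,0.0174,0],"dr":[0,0,0],"gripper":1},{"slide":[-0.029,0.0174,0],"dr":[0,0,0],"gripper":1},{"slide":[0,0,0],"dr":[0,0,0],"gripper":1},{"slide":[0,0,0],"dr":[0,0,0],"gripper":1},{"slide":[0,0,0],"dr":[0,0,0],"gripper":1},{"slide":[0,0,0],"dr":[0,0,0],"gripper":1}]'; python3 - <<'E'
from h import *
c=snap('wrist','w4');d=snap('top','t4')
a=cv2.resize(c['image'][120:360,170:470],(500,400),interpolation=2)
b=cv2.resize(d['image'][115:185,245:365],(800,467),interpolation=2)
cv2.imwrite('pics/w4c.png',a[:,:,::-1]);cv2.imwrite('pics/t4c.png',b[:,:,::-1])
print(((proj('w4',[.5528,-.3902,.03])-[170,120])*5/3).round(1))
E
python3 g.py .5528 -.3902 .145 -40
```

```text
clock: 19.05
position: [0.554, -0.3902, 0.145]
eef_rot: [-0.0, 0.906, 0.424, 0.0]
ft_force: [-0.4, 0.1, -0.1]
width: 0.0941
grasp_force: 0.0
[[252. 125.]]
slide now [-0.0008 -0.001   0.0002] dr z 0.003 slide after turn [-0.0008 -0.001   0.0002] yaw -39.8 pos [ 0.5541 -0.3902  0.1452] q [-0.67  0.64  1.18  0.    1.33  0.03] w 0.09415331390724492 t 19.15
```

View pics/w4c.png

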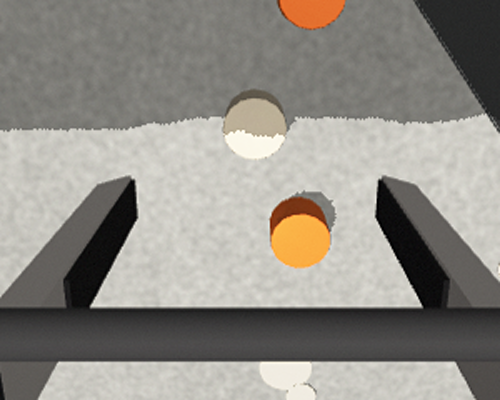

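View pics/t4c.png

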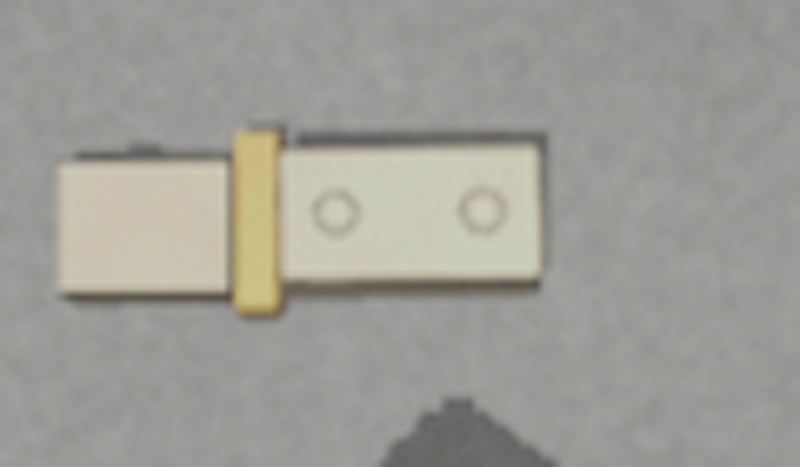

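```bash
python3 - <<'E'
from h import *
k=800/120
C=lambda x,y:(245+(x+.5)/k-.5,115+(y+.5)/k-.5)
def rect(n,c,z):
    P=np.array([w('t4',q,z)[:2] for q in c]);ds=np.roll(P,-1,0)-P;L=np.hypot(*ds.T)
    print(n,P.mean(0).round(4),'edges',L.round(4),'ang',np.degrees(np.arctan2(ds[:,1],ds[:,0])).round(1))
rect('starter',[C(281,148),C(281,280),C(541,277),C(540,145)],.05)
rect('stick',[C(234,131),C(234,313),C(282,313),C(280,131)],.03)
rect('block',[C(59,162),C(60,293),C(229,291),C(229,161)],.036)
E
python3 -m creep '[{"slide":[-0.003,0,0.01],"dr":[0,0,0],"gripper":1},{"slide":[0,0,0.025],"dr":[0,0,0],"gripper":1},{"slide":[0,0,0.025],"dr":[0,0,0],"gripper":1},{"slide":[0,0,0.025],"dr":[0,0,0],"gripper":1},{"slide":[0,0,0.025],"dr":[0,0,0],"gripper":1},{"slide":[0,0,0.018],"dr":[0,0,0],"gripper":1},{"slide":[0,0,0.011],"dr":[0,0,0],"gripper":1},{"slide":[0,0,0],"dr":[0,0,0],"gripper":1},{"slide":[0,0,0],"dr":[0,0,0],"gripper":1},{"slide":[0,0,0],"dr":[0,0,0],"gripper":1},{"slide":[0,0,0],"dr":[0,0,0],"gripper":1},{"slide":[0,0,0],"dr":[0,0,0],"gripper":1},{"slide":[0,0,0],"dr":[0,0,0],"gripper":1},{"slide":[0,0,0],"dr":[0,0,0],"gripper":1},{"slide":[0,0,0],"dr":[0,0,0],"gripper":1}]'; python3 g.py .5524 -.3925 .004 -40
```

```text
starter [ 0.6243 -0.0479] edges [0.0453 0.0885 0.0453 0.0884] ang [178.8 -90.7  -1.   89.4]
stick [0.6254 0.0057] edges [0.0636 0.0166 0.0636 0.016 ] ang [178.9 -91.3  -0.5  88.7]
block [0.6237 0.0444] edges [0.0455 0.0582 0.0451 0.0587] ang [179.5 -90.6  -1.1  89. ]
clock: 20.4
position: [0.5518, -0.3936, 0.0062]
eef_rot: [0.0, 0.906, 0.423, 0.0]
ft_force: [0.1, 0.2, -0.9]
width: 0.0942
grasp_force: 0.0
slide now [ 0.0013 -0.0002  0.0022] dr z 0.001 slide after turn [ 0.0013 -0.0002  0.0022] yaw -39.9 pos [ 0.5518 -0.3936  0.0062] q [-0.67  0.78  1.27  0.    1.09  0.02] w 0.09418122781850306 t 20.4
```

```bash
python3 -m creep '[{"slide":[0.001,0,0.002],"dr":[0,0,0],"gripper":-1},{"slide":[0,0,0],"dr":[0,0,0],"gripper":-1},{"slide":[0,0,0],"dr":[0,0,0],"gripper":-1},{"slide":[0,0,0],"dr":[0,0,0],"gripper":-1},{"slide":[0,0,0],"dr":[0,0,0],"gripper":-1},{"slide":[0,0,0],"dr":[0,0,0],"gripper":-1},{"slide":[0,0,0],"dr":[0,0,0],"gripper":-1},{"slide":[0,0,0],"dr":[0,0,0],"gripper":-1},{"slide":[0,0,0],"dr":[0,0,0],"gripper":-1}]' 15; python3 g.py .5524 -.3925 .004 -40;  python3 -m creep '[{"slide":[0,0,-0.02],"dr":[0,0,0],"gripper":-1},{"slide":[0,0,-0.03],"dr":[0,0,0],"gripper":-1},{"slide":[0,0,-0.035],"dr":[0,0,0],"gripper":-1},{"slide":[0,0,-0.035],"dr":[0,0,-0.1],"gripper":-1},{"slide":[0,0,-0.015],"dr":[0,0,-0.1],"gripper":-1},{"slide":[0,0,0],"dr":[0,0,-0.1],"gripper":-1},{"slide":[0,0,0],"dr":[0,0,-0.1],"gripper":-1},{"slide":[0,0,0],"dr":[0,0,-0.1],"gripper":-1},{"slide":[0,0,0],"dr":[0,0,-0.1],"gripper":-1},{"slide":[0,0,0],"dr":[0,0,-0.08],"gripper":-1},{"slide":[0,0,0],"dr":[0,0,0],"gripper":-1}]'; python3 g.py .6228 .044 .14 -.9
```

```text
clock: 21.15
position: [0.5523, -0.3928, 0.004]
eef_rot: [0.0, 0.906, 0.423, 0.0]
ft_force: [0.3, -0.2, 0.3]
width: 0.0397
grasp_force: 15.0
slide now [ 0.0003 -0.0001 -0.    ] dr z 0.001 slide after turn [ 0.0003 -0.0001 -0.    ] yaw -39.9 pos [ 0.5523 -0.3928  0.004 ] q [-0.67  0.79  1.27  0.    1.08  0.02] w 0.03971633457228253 t 21.15
clock: 22.07
position: [0.5523, -0.3927, 0.1389]
eef_rot: [-0.0, 0.712, 0.702, 0.0]
ft_force: [0.7, -0.3, -1.0]
width: 0.0398
grasp_force: 15.0
slide now [ 0.4376  0.0648 -0.0011] dr z 0.003 slide after turn [ 0.4378  0.0637 -0.0011] yaw -0.8 pos [ 0.5523 -0.3927  0.1389] q [-0.67  0.64  1.18  0.    1.32 -0.66] w 0.03977592598323664 t 22.0667
```

```bash
python3 -m creep '[{"slide":[0.0335,0.005,0],"dr":[0,0,0],"gripper":-1},{"slide":[0.0335,0.005,0],"dr":[0,0,0],"gripper":-1},{"slide":[0.0335,0.005,0],"dr":[0,0,0],"gripper":-1},{"slide":[0.0335,0.005,0],"dr":[0,0,0],"gripper":-1},{"slide":[0.0335,0.005,0],"dr":[0,0,0],"gripper":-1},{"slide":[0.0335,0.005,0],"dr":[0,0,0],"gripper":-1},{"slide":[0.0335,0.005,0],"dr":[0,0,0],"gripper":-1},{"slide":[0.0335,0.005,0],"dr":[0,0,0],"gripper":-1},{"slide":[0.0335,0.005,0],"dr":[0,0,0],"gripper":-1},{"slide":[0.0335,0.005,0],"dr":[0,0,0],"gripper":-1},{"slide":[0.0335,0.005,0],"dr":[0,0,0],"gripper":-1},{"slide":[0.0335,0.005,0],"dr":[0,0,0],"gripper":-1},{"slide":[0.0335,0.005,0],"dr":[0,0,0],"gripper":-1},{"slide":[0,0,0.02],"dr":[0,0,0],"gripper":-1},{"slide":[0,0,0.025],"dr":[0,0,0],"gripper":-1},{"slide":[0,0,0.025],"dr":[0,0,0],"gripper":-1},{"slide":[0,0,0.01],"dr":[0,0,0],"gripper":-1},{"slide":[0,0,0],"dr":[0,0,0],"gripper":-1},{"slide":[0,0,0],"dr":[0,0,0],"gripper":-1},{"slide":[0,0,0],"dr":[0,0,0],"gripper":-1}]'; python3 -m creep '[{"slide":[0,0,0],"dr":[0,0,0],"gripper":-1},{"slide":[0,0,0],"dr":[0,0,0],"gripper":-1},{"slide":[0,0,0],"dr":[0,0,0],"gripper":-1},{"slide":[0,0,0],"dr":[0,0,0],"gripper":-1},{"slide":[0,0,0],"dr":[0,0,0],"gripper":-1}]'; python3 g.py .6228 .044 .0415 -.9
```

```text
clock: 23.73
position: [0.6256, 0.0414, 0.0607]
eef_rot: [0.001, 0.713, 0.701, 0.001]
ft_force: [-0.3, -0.2, -0.2]
width: 0.0396
grasp_force: 15.0
clock: 24.15
position: [0.6248, 0.0415, 0.0592]
eef_rot: [0.0, 0.713, 0.701, 0.0]
ft_force: [-0.2, -0.7, -1.1]
width: 0.0398
grasp_force: 15.0
slide now [ 0.0024 -0.002   0.0177] dr z -0.001 slide after turn [ 0.0024 -0.002   0.0177] yaw -1.0 pos [0.6248 0.0415 0.0592] q [ 0.01  0.61  1.43 -0.    1.1   0.02] w 0.039789152517859916 t 24.15
```

```bash
python3 -m creep '[{"slide":[0.0024,-0.0018,0.006],"dr":[0,0,0],"gripper":-1},{"slide":[0,0,0.006],"dr":[0,0,0],"gripper":-1},{"slide":[0,0,0.005],"dr":[0,0,0],"gripper":-1},{"slide":[0,0,0],"dr":[0,0,0],"gripper":-1},{"slide":[0,0,0],"dr":[0,0,0],"gripper":-1},{"slide":[0,0,0],"dr":[0,0,0],"gripper":-1},{"slide":[0,0,0],"dr":[0,0,0],"gripper":-1},{"slide":[0,0,0],"dr":[0,0,0],"gripper":-1}]'; python3 g.py .6228 .044 .0405 -.9
```

```text
clock: 24.82
position: [0.6231, 0.044, 0.0421]
eef_rot: [0.0, 0.713, 0.701, 0.0]
ft_force: [0.4, 0.2, -0.4]
width: 0.0397
grasp_force: 15.0
slide now [ 0.     -0.0003  0.0016] dr z -0.001 slide after turn [ 0.     -0.0003  0.0016] yaw -1.0 pos [0.6231 0.044  0.0421] q [ 0.01  0.63  1.44 -0.    1.07  0.03] w 0.03971657874349962 t 24.8167
```

```bash
python3 -m creep '[{"slide":[0,0,0.0015],"dr":[0,0,0],"gripper":-1},{"slide":[0,0,0],"dr":[0,0,0],"gripper":-1},{"slide":[0,0,0],"dr":[0,0,0],"gripper":-1},{"slide":[0,0,0],"dr":[0,0,0],"gripper":1},{"slide":[0,0,0],"dr":[0,0,0],"gripper":1},{"slide":[0,0,0],"dr":[0,0,0],"gripper":1},{"slide":[0,0,0],"dr":[0,0,0],"gripper":1},{"slide":[0,0,0],"dr":[0,0,0],"gripper":1},{"slide":[0,0,0],"dr":[0,0,0],"gripper":1},{"slide":[0,0,-0.01],"dr":[0,0,0],"gripper":1},{"slide":[0,0,-0.025],"dr":[0,0,0],"gripper":1},{"slide":[0,0,-0.03],"dr":[0,0,0],"gripper":1},{"slide":[0,0,-0.03],"dr":[0,0,0],"gripper":1},{"slide":[0,0,-0.015],"dr":[0,0,0],"gripper":1},{"slide":[0,0,0],"dr":[0,0,0],"gripper":1}]'; python3 g.py .4074 .2903 .15 -1
```

```text
clock: 26.07
position: [0.6245, 0.044, 0.1555]
eef_rot: [0.002, 0.713, 0.701, 0.003]
ft_force: [0.1, -0.6, 0.5]
width: 0.0937
grasp_force: 0.0
slide now [ 0.2426 -0.2213  0.004 ] dr z 0.0 slide after turn [ 0.2425 -0.2214  0.004 ] yaw -1.0 pos [0.6245 0.044  0.1555] q [0.01 0.51 1.35 0.   1.28 0.03] w 0.09374297701010317 t 26.0667
```

```bash
python3 -m creep '[{"slide":[0.0243,-0.0221,0],"dr":[0,0,0],"gripper":1},{"slide":[0.0243,-0.0221,0],"dr":[0,0,0],"gripper":1},{"slide":[0.0243,-0.0221,0],"dr":[0,0,0],"gripper":1},{"slide":[0.0243,-0.0221,0],"dr":[0,0,0],"gripper":1},{"slide":[0.0243,-0.0221,0],"dr":[0,0,0],"gripper":1},{"slide":[0.0243,-0.0221,0],"dr":[0,0,0],"gripper":1},{"slide":[0.0243,-0.0221,0],"dr":[0,0,0],"gripper":1},{"slide":[0.0243,-0.0221,0],"dr":[0,0,0],"gripper":1},{"slide":[0.0243,-0.0221,0],"dr":[0,0,0],"gripper":1},{"slide":[0.0243,-0.0221,0],"dr":[0,0,0],"gripper":1},{"slide":[0,0,0],"dr":[0,0,0],"gripper":1},{"slide":[0,0,0],"dr":[0,0,0],"gripper":1},{"slide":[0,0,0],"dr":[0,0,0],"gripper":1},{"slide":[0,0,0],"dr":[0,0,0],"gripper":1}]'; python3 - <<'E'
from h import *
c=snap('wrist','w5');d=snap('top','t5')
a=cv2.resize(c['image'][100:340,170:470],(500,400),interpolation=2)
b=cv2.resize(d['image'][125:165,245:315],(500,286),interpolation=2)
cv2.imwrite('pics/v5.png',np.vstack([a,b[:200]])[:,:,::-1])
print(((proj('w5',[.4074,.2903,.04])-[170,100])*5/3).round(1))
print(((proj('t5',[.6237,.0444,.066])-[245,125])*50/7).round(1)+[0,400])
E
python3 g.py .4074 .2903 .15 -1
```

```text
clock: 27.23
position: [0.4067, 0.29, 0.1503]
eef_rot: [0.0, 0.713, 0.701, -0.0]
ft_force: [-0.9, -0.3, 0.2]
width: 0.0941
grasp_force: 0.0
[[255.  157.1]]
[[141.2 553.7]]
slide now [0.0004 0.0007 0.0003] dr z -0.001 slide after turn [0.0004 0.0007 0.0003] yaw -1.1 pos [0.4067 0.2899 0.1503] q [ 0.55  0.24  1.73 -0.    1.17  0.56] w 0.09377210840084886 t 27.3333
```

View pics/v5.png

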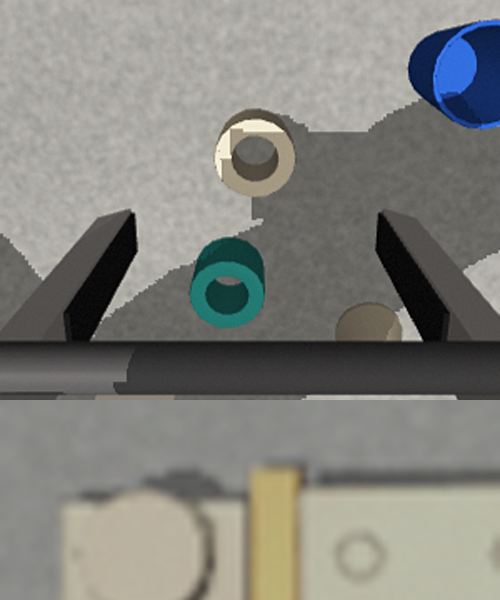

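```bash
python3 -m creep '[{"slide":[0,0.0005,0.015],"dr":[0,0,0],"gripper":1},{"slide":[0,0,0.025],"dr":[0,0,0],"gripper":1},{"slide":[0,0,0.025],"dr":[0,0,0],"gripper":1},{"slide":[0,0,0.025],"dr":[0,0,0],"gripper":1},{"slide":[0,0,0.025],"dr":[0,0,0],"gripper":1},{"slide":[0,0,0.018],"dr":[0,0,0],"gripper":1},{"slide":[0,0,0.01],"dr":[0,0,0],"gripper":1},{"slide":[0,0,0],"dr":[0,0,0],"gripper":1},{"slide":[0,0,0],"dr":[0,0,0],"gripper":1},{"slide":[0,0,0],"dr":[0,0,0],"gripper":1},{"slide":[0,0,0],"dr":[0,0,0],"gripper":1},{"slide":[0,0,0],"dr":[0,0,0],"gripper":1}]'; python3 g.py .4074 .2903 .006 -1
python3 -m creep '[{"slide":[0,0,0],"dr":[0,0,0],"gripper":-1},{"slide":[0,0,0],"dr":[0,0,0],"gripper":-1},{"slide":[0,0,0],"dr":[0,0,0],"gripper":-1},{"slide":[0,0,0],"dr":[0,0,0],"gripper":-1},{"slide":[0,0,0],"dr":[0,0,0],"gripper":-1},{"slide":[0,0,0],"dr":[0,0,0],"gripper":-1},{"slide":[0,0,0],"dr":[0,0,0],"gripper":-1},{"slide":[0,0,0],"dr":[0,0,0],"gripper":-1}]' 12; python3 g.py .4074 .2903 .006 -1
```

```text
clock: 28.33
position: [0.4071, 0.291, 0.0084]
eef_rot: [0.0, 0.713, 0.701, 0.001]
ft_force: [0.5, -0.9, -0.7]
width: 0.0937
grasp_force: 0.0
slide now [-0.0007  0.0003  0.0024] dr z 0.0 slide after turn [-0.0007  0.0003  0.0024] yaw -1.0 pos [0.4071 0.291  0.0084] q [ 0.55  0.45  1.83 -0.    0.86  0.56] w 0.09366022861493546 t 28.3333
clock: 29.0
position: [0.4066, 0.2907, 0.0074]
eef_rot: [0.0, 0.713, 0.701, -0.0]
ft_force: [-0.2, 0.5, -0.1]
width: 0.05
grasp_force: 12.0
slide now [-0.0004  0.0008  0.0014] dr z 0.0 slide after turn [-0.0004  0.0008  0.0014] yaw -1.0 pos [0.4066 0.2907 0.0074] q [ 0.55  0.46  1.83 -0.    0.86  0.56] w 0.04995662253288045 t 29.0
```

```bash
python3 -m creep '[{"slide":[0,0,-0.02],"dr":[0,0,0],"gripper":-1},{"slide":[0,0,-0.03],"dr":[0,0,0],"gripper":-1},{"slide":[0,0,-0.03],"dr":[0,0,0],"gripper":-1},{"slide":[0,0,-0.03],"dr":[0,0,0],"gripper":-1},{"slide":[0,0,-0.01],"dr":[0,0,0],"gripper":-1},{"slide":[0,0,0],"dr":[0,0,0],"gripper":-1}]'; python3 g.py .4777 .0555 .12 -1
```

```text
clock: 29.5
position: [0.4075, 0.2912, 0.1296]
eef_rot: [0.0, 0.713, 0.701, 0.002]
ft_force: [-0.1, 0.5, -0.4]
width: 0.0498
grasp_force: 12.0
slide now [-0.2345  0.0741  0.0094] dr z 0.0 slide after turn [-0.2345  0.0742  0.0094] yaw -1.0 pos [0.4075 0.2912 0.1296] q [ 0.55  0.27  1.75 -0.    1.12  0.56] w 0.04980198490105957 t 29.5
```

```bash
python3 -m creep '[{"slide":[-0.0293,0.0093,0],"dr":[0,0,0],"gripper":-1},{"slide":[-0.0293,0.0093,0],"dr":[0,0,0],"gripper":-1},{"slide":[-0.0293,0.0093,0],"dr":[0,0,0],"gripper":-1},{"slide":[-0.0293,0.0093,0],"dr":[0,0,0],"gripper":-1},{"slide":[-0.0293,0.0093,0],"dr":[0,0,0],"gripper":-1},{"slide":[-0.0293,0.0093,0],"dr":[0,0,0],"gripper":-1},{"slide":[-0.0293,0.0093,0],"dr":[0,0,0],"gripper":-1},{"slide":[-0.0293,0.0093,0],"dr":[0,0,0],"gripper":-1},{"slide":[0,0,0.01],"dr":[0,0,0],"gripper":-1},{"slide":[0,0,0.025],"dr":[0,0,0],"gripper":-1},{"slide":[0,0,0.025],"dr":[0,0,0],"gripper":-1},{"slide":[0,0,0.02],"dr":[0,0,0],"gripper":-1},{"slide":[0,0,0.02],"dr":[0,0,0],"gripper":-1},{"slide":[0,0,0],"dr":[0,0,0],"gripper":-1},{"slide":[0,0,0],"dr":[0,0,0],"gripper":-1},{"slide":[0,0,0],"dr":[0,0,0],"gripper":-1},{"slide":[0,0,0],"dr":[0,0,0],"gripper":-1},{"slide":[0,0,0],"dr":[0,0,0],"gripper":-1}]'; python3 g.py .4777 .0555 .0085 -1
```

```text
clock: 31.0
position: [0.4775, 0.0552, 0.0283]
eef_rot: [0.001, 0.713, 0.701, 0.001]
ft_force: [0.8, 0.1, -0.7]
width: 0.05
grasp_force: 12.0
slide now [0.0003 0.0002 0.0198] dr z 0.001 slide after turn [0.0003 0.0002 0.0198] yaw -1.0 pos [0.4775 0.0552 0.0283] q [0.04 0.38 1.87 0.   0.88 0.06] w 0.04995607340742551 t 31.0
```

```bash
python3 -m creep '[{"slide":[0,0,0.01],"dr":[0,0,0],"gripper":-1},{"slide":[0,0,0.007],"dr":[0,0,0],"gripper":-1},{"slide":[0,0,0.002],"dr":[0,0,0],"gripper":-1},{"slide":[0,0,0],"dr":[0,0,0],"gripper":-1},{"slide":[0,0,0],"dr":[0,0,0],"gripper":-1},{"slide":[0,0,0],"dr":[0,0,0],"gripper":-1},{"slide":[0,0,0],"dr":[0,0,0],"gripper":-1},{"slide":[0,0,0],"dr":[0,0,0],"gripper":-1}]'; python3 g.py .4777 .0555 .0075 -1; python3 -m creep '[{"slide":[0,0,0],"dr":[0,0,0],"gripper":1},{"slide":[0,0,0],"dr":[0,0,0],"gripper":1},{"slide":[0,0,0],"dr":[0,0,0],"gripper":1},{"slide":[0,0,0],"dr":[0,0,0],"gripper":1},{"slide":[0,0,0],"dr":[0,0,0],"gripper":1},{"slide":[0,0,-0.02],"dr":[0,0,0],"gripper":1},{"slide":[0,0,-0.03],"dr":[0,0,0],"gripper":1},{"slide":[0,0,-0.03],"dr":[0,0,0],"gripper":1},{"slide":[0,0,-0.03],"dr":[0,0,0],"gripper":1},{"slide":[0,0,-0.03],"dr":[0,0,0],"gripper":1},{"slide":[0,0,-0.03],"dr":[0,0,0],"gripper":1},{"slide":[0,0,0],"dr":[0,0,0],"gripper":1},{"slide":[0,0,0],"dr":[0,0,0],"gripper":1},{"slide":[0,0,0],"dr":[0,0,0],"gripper":1}]'
python3 - <<'E'
from h import *
d=snap('top','t6')
cv2.imwrite('pics/t6c.png',cv2.resize(d['image'][120:240,160:360],(800,480),interpolation=2)[:,:,::-1])
print(((proj('t6',[[.4778,.0555,.04],[.6237,.0444,.066]])-[160,120])*4).round(1))
E
```

```text
clock: 31.67
position: [0.4771, 0.0551, 0.0085]
eef_rot: [0.0, 0.713, 0.701, 0.0]
ft_force: [-0.2, -0.0, -0.2]
width: 0.0498
grasp_force: 12.0
slide now [0.0005 0.0006 0.001 ] dr z 0.0 slide after turn [0.0005 0.0006 0.001 ] yaw -1.0 pos [0.4771 0.0551 0.0085] q [ 0.04  0.42  1.88 -0.    0.84  0.06] w 0.0498013984243524 t 31.6667
clock: 32.83
position: [0.4767, 0.055, 0.1777]
eef_rot: [-0.0, 0.713, 0.701, -0.0]
ft_force: [-0.6, 0.4, -1.1]
width: 0.094
grasp_force: 0.0
[[409.2 368.4]
 [419.1 106.1]]
```

View pics/t6c.png

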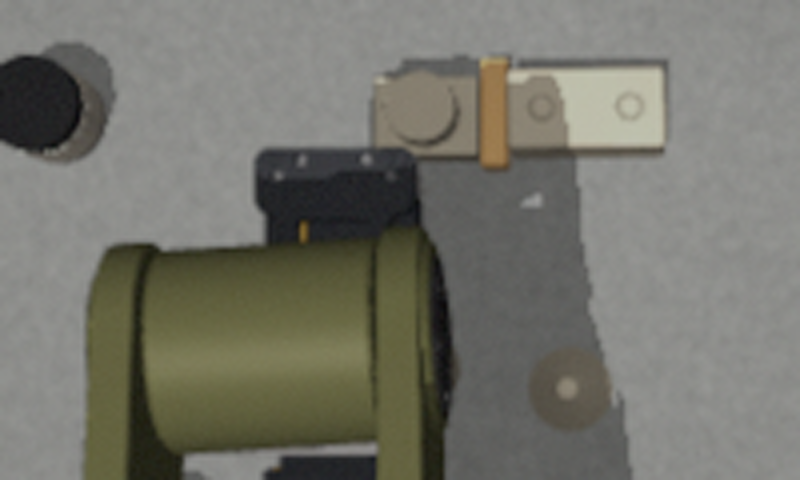

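```bash
python3 -m creep '[{"slide":[-0.035,0,0],"dr":[0,0,0],"gripper":1},{"slide":[-0.035,0,0],"dr":[0,0,0],"gripper":1},{"slide":[-0.035,0,0],"dr":[0,0,0],"gripper":1},{"slide":[-0.035,0,0],"dr":[0,0,0],"gripper":1},{"slide":[-0.035,0,0],"dr":[0,0,0],"gripper":1},{"slide":[-0.035,0,0],"dr":[0,0,0],"gripper":1},{"slide":[-0.035,0,0],"dr":[0,0,0],"gripper":1},{"slide":[0,0,0],"dr":[0,0,0],"gripper":1},{"slide":[0,0,0],"dr":[0,0,0],"gripper":1},{"slide":[0,0,0],"dr":[0,0,0],"gripper":1},{"slide":[0,0,0],"dr":[0,0,0],"gripper":1}]'
python3 - <<'E'
from h import *
d=snap('top','t7')
cv2.imwrite('pics/t7c.png',cv2.resize(d['image'][120:240,160:360],(800,480),interpolation=2)[:,:,::-1])
E
```

```text
clock: 33.8
position: [0.4728, -0.1888, 0.1779]
eef_rot: [-0.001, 0.713, 0.701, -0.0]
ft_force: [-0.1, 0.8, -0.2]
width: 0.0943
grasp_force: 0.0
```

View pics/t7c.png

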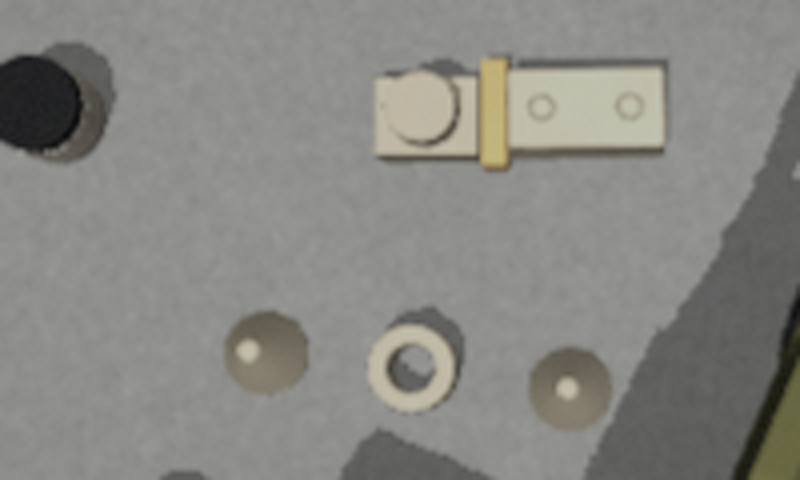

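The tube centre at (411,368) is within 1 mm of the expected (409,368). The puck at (420,106) is centred, and the row is intact.

```bash
python3 -c "
from rig import env
print(env.sign_off())"
```

```text
the job is handed in; nothing more can be done
None
```

I handed the job in at about 34 s of the 99 s allowed; the sign-off gave no verdict. The last top-camera view shows the stick, block and puck in place on the starter's left end and the tube midway between the cones, and I did not touch the cup or the can.

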